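# Change over the lidded boxes

## Robot

A 6-joint arm with a two-finger parallel gripper is mounted at the origin on a cart in front of the work surface, level with it; the furniture and walls round the work are solid. World frame = base frame: x ahead of the robot, y to its left, z up, the work surface at z = 0. Lengths are in m, angles in rad, forces in N, time in s.
With the tool pointing down it reaches from about 0.375 to 0.925 m from the base axis. Payload 5.7 kg.
Tool frame: the origin (TCP) lies midway between the tips of the shut fingers; the grasp point (between the pads) lies 19 mm behind it; z points along the fingers, y is the line along which they close (so a half turn about z gives the same grasp; the last joint's range is limited). The gripper opens to 88 mm and grips with 3 to 60 N. Pads are 20 mm wide; open, the fingers measure 115 mm over their backs; the gripper's body (75 mm by 178 mm) begins 61 mm behind the grasp point.
Start: joints at [-1.435, 0.359, 1.51, -0, 1.272, -0.115], TCP at [0.149, -0.581, 0.223] pointing down, gripper open.
Joint ranges: [-2.97, 2.97], [-1.01, 2.36], [0.21, 2.38], [-0.96, 4.11], [0.2, 2.71], [-2.98, 2.98]. Speed limits (rad/s): [2.39, 2.39, 3.14, 3.14, 3.14, 3.14].

## Interface

Orientations are given as a unit quaternion [x, y, z, w].
In Python, from bench import move_ptp, servo_line, goto_joints, move_gripper, sleep, inverse_kinematics, capture, PlanningError, close_job, spot_in, silhouettes, current_clock, current_joint_pos, current_qvel, current_joint_torque, current_position, current_orientation, current_force, current_torque, current_finger_gap, current_grip_force gives the robot as it stands. Calls block until the motion is done:
- move_ptp(position, orientation): joint-space move of the TCP to a pose.
- servo_line(position, orientation=None, rate=0.15, contact_N=None): straight line of the TCP; orientation=None keeps the orientation; rate is the mean speed in m/s. With contact_N (N) it stops when the force on the tool has changed by that much, and returns True; else False.
- goto_joints(angles): joint-space move.
- move_gripper(opening): finger opening in m; the grip force is fixed at half the most; returns when the fingers have stopped.
- sleep(seconds).
- inverse_kinematics(position, orientation): joint angles nearest the present ones, or None.
- capture(name): name is "scene" or "top"; returns a dict with "image" (400x640x3 uint8, blue, green, red), "range_z" (400x640 float32, m along the optical axis (not along the pixel's ray), 0 where there is no reading), "intrinsics" (3x3 intrinsics, pixels), "R" (3x3) and "t" (3): a world point X has camera coordinates R X + t. Camera axes: x right, y down, z forward; pixel columns grow to the right and rows downward; lengths in m; the calibration is good to about 2 mm. A picture is of the moment at which its call begins.
A pose or a line that the arm cannot do raises PlanningError and nothing moves.
- close_job(): hands the job in; it is judged then, once.
Trained networks look in the newest picture that a camera, given by its name, has taken for a name from the list of things; names that differ only in an ending like _2 or _b are one class to them, and where a whole thing is asked for, a point or a joint stands for the part that bears it (a point fixed in the world has none). Each returns a list of dicts, best first, with "conf" (0 to 1); they miss things now and then, are a little off and sometimes report something else, mostly with a low value. They report only what shows in the picture. A call takes as long as a camera call. They do not tell look-alikes from the thing itself.
- spot_in(camera, query): "xy" ([column, row] in pixels, amid what is visible of it).
- silhouettes(camera, query): "region" (400x640 bool, what is visible of it) and "xy" ([column, row] in pixels, amid what is visible of it).
Readings, each from a call of its own:
- current_clock(): time.
- current_joint_pos(): joint angles.
- current_qvel(): joint speeds.
- current_joint_torque(): joint torques, N m.
- current_position(): TCP position.
- current_orientation(): TCP orientation.
- current_force(): force on the tool from outside, world axes, zero at the start.
- current_torque(): the same for the moment, N m.
- current_finger_gap(): finger opening in m.
- current_grip_force(): force on a finger pad.
Only numpy, scipy, OpenCV 4.12 (cv2) and the standard library are available. Lean on these libraries where they do the work, as an engineer would, in place of code of your own. Each camera call takes 0.05 s, during which the arm holds its last target. There are 200 camera calls.

## Task

We are done with the short wooden box and need the long one: flip the short box's open lid over so that it falls shut, and flip the long box's shut lid up and back past upright so that it rests fully open by itself. Only push the lids, gently, with the fingertips or the outside of the fingers: grip and lift nothing, leave both boxes where they stand (a nudge does not matter), and do not disturb the other things on the bench.

Things in the scene. Friction and masses are not known exactly. Their poses are not given: they have to be found in the camera images.
- long_box: the longer box: open wooden box, 90 mm deep (its x), 200 mm long (its y), 65 mm high to the rim, walls 8 mm, loose, 2.5 kg. Origin: centre of its underside; z up, front to -x, hinge along y on its far rim (+x). Plywood lid 8 mm thick, 92 mm from hinge to front edge, with a steel finger tab in the middle of that edge; when shut it lies on the rim, its top 73 mm above the bench.
- short_box: the shorter box: open wooden box, 90 mm deep (its x), 130 mm long (its y), 65 mm high to the rim, walls 8 mm, loose, 2.5 kg. Origin: centre of its underside; z up, front to -x, hinge along y on its far rim (+x). Plywood lid 8 mm thick, 92 mm from hinge to front edge, with a steel finger tab in the middle of that edge; when shut it lies on the rim, its top 73 mm above the bench.
- long_lid (a joint): long box's lid: 0 shut, 1.57 upright, 1.95 leaning back on its stop. No spring: the 0.2 kg lid falls shut from before upright, falls back to its stop from past it; a damped hinge (0.05 N m s/rad) makes the fall soft, one to two seconds. Starts shut.
- short_lid (a joint): short box's lid: 0 shut, 1.57 upright, 1.95 leaning back on its stop. No spring: the 0.2 kg lid falls shut from before upright, falls back to its stop from past it; a damped hinge (0.05 N m s/rad) makes the fall soft, one to two seconds. Starts open.
- long_tab (a point): middle of the long box's steel finger tab, 100 mm from the hinge line. The tab is 50 mm wide, 4 mm thick, slopes up and out from the lid's front edge at 42 deg. Lid shut: its underside starts 67 mm above the bench, 47 mm before the box's centre; its outer edge is 84 mm up, 65 mm before the centre; a fingertip fits under it. z: square to the lid's top; x: toward the hinge.
- short_tab (a point): middle of the short box's steel finger tab, 100 mm from the hinge line. The tab is 50 mm wide, 4 mm thick, slopes up and out from the lid's front edge at 42 deg. Lid shut: its underside starts 67 mm above the bench, 47 mm before the box's centre; its outer edge is 84 mm up, 65 mm before the centre; a fingertip fits under it. z: square to the lid's top; x: toward the hinge.
- long_hinge (a point): middle of the long box's hinge line, 65 mm above the bench, 46 mm behind the box's centre; axes as the box's. 
- short_hinge (a point): middle of the short box's hinge line, 65 mm above the bench, 46 mm behind the box's centre; axes as the box's. With the lid open, the lid's free edge stands 86 mm above and 34 mm behind this line, and the tab's end 96 mm above and 59 mm behind it.
- tape_measure: yellow tape measure, 59x65x31 mm, bystander; origin under its centre
- steel_block: small grey steel setting block, 26x40x13 mm, bystander, lies between the boxes; origin under its centre
- glue_bottle: white glue bottle with a red nozzle, 58 mm across, 158 mm high, bystander, stands behind the boxes; origin under its centre
- cork_block: cork sanding block, 40x64x27 mm, bystander; origin under its centre
- block_flat: flat reddish wood block, 47x73x19 mm, bystander; origin under its centre
Not all that is in view belongs to the job. There is more than one size of the long_box; the one meant has the size given above.

How it is judged:
By the outcome, as a careful person would: the job done as asked, in the order asked, and still so for the second after the job is handed in, with the robot touching nothing.
It also fails if it takes over 48 s, if anything falls off the work surface, if the arm or the gripper's body presses on something with over 40 N, if the wrist force passes 120 N, or if a joint passes its speed limit or range.

## Working session

There is one attempt and no reset: what is moved stays moved. The work goes in short steps, each a Python script; the robot and the scene stay as the last script left them, time stands still between calls to the robot, and variables do not carry over. Pictures are saved under pics/ and viewed, at most 10 in all, crops included, and the job is handed in when it is done.

```bash
mkdir -p pics; ls; python3 - <<'E'
from bench import *
import cv2,numpy as np
for c in("scene","top"):
    d=capture(c); cv2.imwrite(f"pics/{c}0.png",d["image"]); np.savez(f"{c}0.npz",**d)
    for q in("long_box","short_box","long_tab","short_tab","steel_block","glue_bottle","tape_measure","cork_block","block_flat"):
        r=silhouettes(c,q)
        for k in r:
            m=k["region"]; K=d["intrinsics"];v,u=np.nonzero(m&(d["range_z"]>0));z=d["range_z"][v,u]
            P=np.linalg.inv(K)@np.vstack([u*z,v*z,z]); W=d["R"].T@(P-d["t"][:,None])
            print(c,q,round(k["conf"],2),np.round(k["xy"]),np.round(np.percentile(W,[2,50,98],axis=1).T,3).tolist())
E
```

```text
pics
scene long_box 0.94 [307. 306.] [[0.307, 0.359, 0.417], [0.256, 0.342, 0.408], [0.001, 0.058, 0.064]]
scene long_box 0.87 [290. 241.] [[0.503, 0.549, 0.624], [0.086, 0.196, 0.282], [0.003, 0.073, 0.08]]
scene short_box 0.89 [351. 176.] [[0.501, 0.588, 0.653], [-0.241, -0.168, -0.095], [0.001, 0.063, 0.157]]
scene long_tab 0.97 [293. 236.] [[0.506, 0.564, 0.623], [0.084, 0.187, 0.278], [0.059, 0.075, 0.083]]
scene long_tab 0.75 [310. 302.] [[0.311, 0.364, 0.42], [0.255, 0.334, 0.402], [0.042, 0.058, 0.064]]
scene short_tab 0.56 [343. 160.] [[0.595, 0.618, 0.734], [-0.305, -0.172, -0.107], [0.003, 0.115, 0.161]]
scene steel_block 0.45 [327. 217.] [[0.549, 0.564, 0.58], [-0.028, -0.005, 0.014], [0.003, 0.015, 0.019]]
scene glue_bottle 0.7 [292. 181.] [[0.713, 0.729, 0.823], [-0.109, 0.009, 0.025], [0.001, 0.08, 0.143]]
scene tape_measure 0.8 [355. 237.] [[0.379, 0.411, 0.452], [-0.02, 0.028, 0.056], [0.001, 0.031, 0.036]]
scene cork_block 0.44 [292. 240.] [[0.503, 0.549, 0.62], [0.089, 0.195, 0.282], [0.008, 0.073, 0.081]]
scene block_flat 0.91 [237. 294.] [[0.553, 0.577, 0.608], [
[... 861 characters left out ...]
62 [375. 167.] [[0.597, 0.622, 0.655], [-0.233, -0.171, -0.107], [0.066, 0.122, 0.16]]
top steel_block 0.46 [319. 191.] [[0.555, 0.568, 0.581], [-0.023, -0.007, 0.012], [0.009, 0.013, 0.018]]
top glue_bottle 0.63 [315. 138.] [[0.716, 0.73, 0.765], [-0.03, -0.003, 0.022], [0.006, 0.104, 0.15]]
top cork_block 0.57 [444. 173.] [[0.596, 0.618, 0.642], [-0.454, -0.419, -0.391], [0.001, 0.027, 0.032]]
top cork_block 0.51 [253. 192.] [[0.51, 0.566, 0.621], [0.085, 0.181, 0.275], [0.069, 0.073, 0.081]]
top block_flat 0.92 [177. 190.] [[0.557, 0.582, 0.607], [0.389, 0.424, 0.461], [0.001, 0.019, 0.024]]
top block_flat 0.6 [253. 191.] [[0.51, 0.567, 0.624], [0.082, 0.181, 0.277], [0.066, 0.073, 0.08]]
```

View pics/scene0.png

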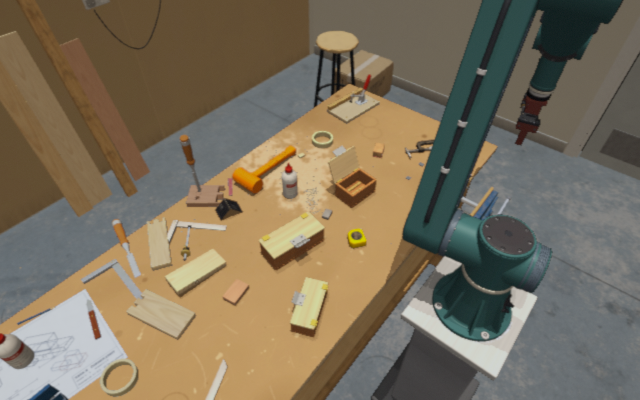

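View pics/top0.png

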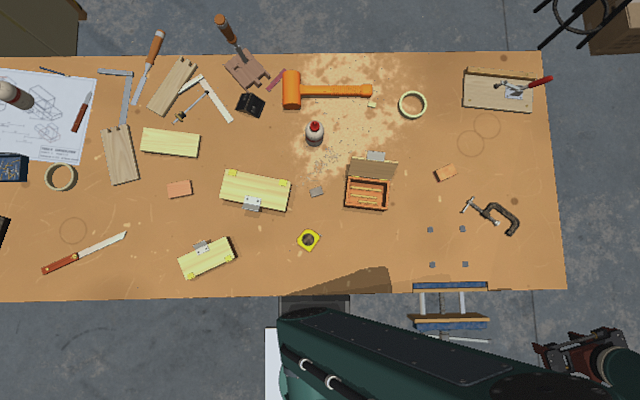

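```bash
python3 - <<'E'
import cv2,numpy as np
d=np.load("top0.npz");im=d["image"]
cv2.imwrite("pics/crop.png",cv2.resize(im[120:300,150:450],None,fx=2.6,fy=2.6))
h,w=d["range_z"].shape;v,u=np.mgrid[:h,:w];z=d["range_z"];K=d["intrinsics"]
P=np.stack([u*z,v*z,z]).reshape(3,-1);W=(d["R"].T@(np.linalg.inv(K)@P-d["t"][:,None])).T
np.save("Wtop.npy",W.reshape(h,w,3))
def sel(x0,x1,y0,y1,z0,z1):
    b=(W>[x0,y0,z0])&(W<[x1,y1,z1]);return W[b.all(1)]
def rect(p,n):
    (c,s,a)=cv2.minAreaRect((p[:,:2]*1000).astype(np.float32)); print(n,len(p),np.round(c,1),np.round(s,1),round(a,2))
rect(sel(.45,.65,.05,.32,.068,.0745),"longlid top")
t=sel(.45,.65,.05,.32,.0765,.1);rect(t,"long tab");print(t.mean(0))
rect(sel(.28,.45,.2,.45,.045,.07),"decoy")
rect(sel(.45,.68,-.27,-.06,.055,.07),"short rim")
rect(sel(.55,.72,-.27,-.06,.1,.145),"short lid")
t=sel(.55,.72,-.27,-.06,.152,.2);rect(t,"short tab");print(t.mean(0))
# box yaw from short lid: plane fit
for n,p in(("shortlid",sel(.55,.72,-.27,-.06,.08,.14)),):
    c=p.mean(0);print(n,c,np.linalg.svd(p-c,full_matrices=False)[2][2])
print("obst near", [ (n,np.round(np.percentile(s,[0,100],axis=0),3).tolist()) for n,s in(("bottle",sel(.68,.85,-.1,.1,.05,.2)),("behind short",sel(.67,.9,-.3,-.06,.02,.3)),("behind long",sel(.65,.9,.05,.35,.02,.3)),) if len(s)])
E
```

```text
longlid top 1532 [563.9 181.4] [204.4 103.6] 77.12
long tab 191 [558.5 184.6] [197.3 108. ] 75.62
[0.54275597 0.18572964 0.07920825]
decoy 1356 [373.7 330.7] [ 88.  157.2] 23.57
short rim 442 [ 556.2 -161.5] [132.3  94.8] 82.43
short lid 445 [ 622.  -170.4] [133.   21.7] 82.16
short tab 145 [ 645.3 -173.6] [116.9  26.3] 82.65
[ 0.64680835 -0.17328448  0.15697228]
shortlid [ 0.61779075 -0.16985071  0.11110898] [-0.9195053   0.12936136  0.37118142]
obst near [('bottle', [[0.716, -0.032, 0.05], [0.85, 0.093, 0.159]]), ('behind short', [[0.815, -0.3, 0.02], [0.9, -0.062, 0.042]]), ('behind long', [[0.824, 0.05, 0.02], [0.899, 0.238, 0.066]])]
```

View pics/crop.png

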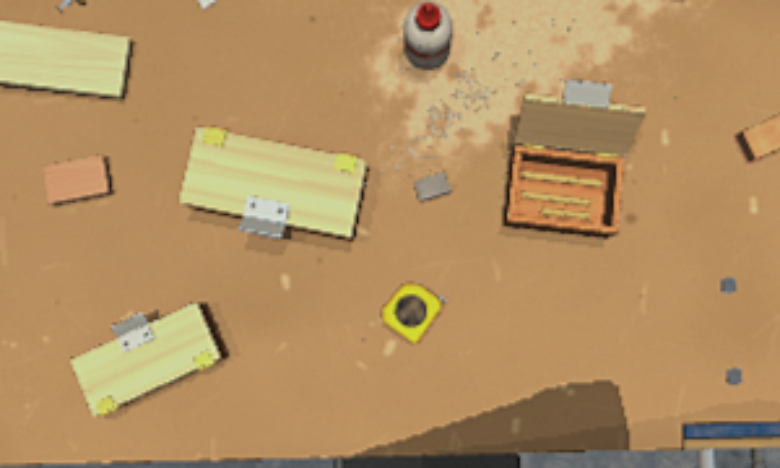

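The long_box candidates in the top view are:
- **(255,190):** about 200 mm long, lid top at 73 mm, tab toward the robot.
- **(207,257):** about 157 mm long and 58 mm high, so it is a decoy.
- **(170,142):** a plain board with no tab.

I choose (255,190). The crop confirms it, with its tab at crop (266,215). The short box stands at (367,185), with its lid leaning back at (371,166).

```bash
cat > h.py <<'E'
import numpy as np
from scipy.spatial.transform import Rotation as Ro
from bench import *
def frame(c,yaw):
    ex=np.array([np.cos(yaw),np.sin(yaw),0]);ey=np.array([-np.sin(yaw),np.cos(yaw),0])
    return lambda x,y,z: np.array([c[0],c[1],0])+x*ex+y*ey+np.array([0,0,z]), ex, ey
def ori(ex,ey,pitch,flip):  # tool z = along ex, pitched down by pitch
    z=np.cos(pitch)*ex-np.sin(pitch)*np.array([0,0,1]); y=ey*(1 if flip else -1); x=np.cross(y,z)
    return Ro.from_matrix(np.c_[x,y,z]).as_quat()
E
python3 - <<'E'
from h import *
W=np.load("Wtop.npy").reshape(-1,3)
def loc(c,yaw,zr,yy,xx=(-.1,.1)):
    R=np.array([[np.cos(yaw),np.sin(yaw)],[-np.sin(yaw),np.cos(yaw)]])
    L=(W[:,:2]-c)@R.T
    m=(W[:,2]>zr[0])&(W[:,2]<zr[1])&(abs(L[:,1])>yy[0])&(abs(L[:,1])<yy[1])&(L[:,0]>xx[0])&(L[:,0]<xx[1])
    return np.c_[L[m],W[m,2]]
c=np.array([.569,.180]);yaw=np.radians(77.12-90)
p=loc(c,yaw,(.069,.077),(.035,.13));print("lid",np.percentile(p,[1,99],axis=0))
for s in(-1,1):
    q=p[(p[:,1]*s>.04)&(p[:,1]*s<.09)];print(np.percentile(q[:,0],[2,98]))
t=loc(c,yaw,(.06,.1),(0,.04),(-.09,-.05));print("tab",np.percentile(t,[2,98],axis=0))
c2=np.array([.5562,-.1615]);y2=np.radians(82.43-90)
p=loc(c2,y2,(.058,.07),(0,.1),(-.08,.04));print("short rim",np.percentile(p,[1,99],axis=0))
t=loc(c2,y2,(.152,.2),(0,.06),(.06,.14));print("short tab",np.percentile(t,[2,98],axis=0))
P,ex,ey=frame(c,yaw)
for flip in(0,1):
  for pt in(35,40,50):
    print(flip,pt,[None if j is None else np.round(j,2).tolist() for j in(inverse_kinematics(P(x,0,z),ori(ex,ey,np.radians(pt),flip)) for x,z in((-.14,.3),(-.09,.03),(-.06,.06),(.05,.14)))])
P,ex,ey=frame(c2,y2)
for flip in(0,1): print(flip,[inverse_kinematics(P(x,0,z),ori(ex,ey,np.pi/2,flip)) for x,z in((.15,.26),(.15,.12),(.02,.12))])
E
```

```text
lid [[-0.04569476 -0.10088246  0.069171  ]
 [ 0.04465569  0.10024258  0.07663631]]
[-0.04390832  0.04412274]
[-0.04509877  0.0432346 ]
tab [[-0.06474914 -0.02414662  0.07391837]
 [-0.05058423  0.02277741  0.08771364]]
short rim [[-0.04731634 -0.0646396   0.0586294 ]
 [ 0.03986043  0.06490917  0.06895677]]
short tab [[ 0.07807962 -0.02468297  0.15209555]
 [ 0.1021199   0.030299    0.1626207 ]]
0 35 [None, [0.78, 0.84, 2.37, 4.11, 1.0, -1.51], [0.7, 0.74, 2.34, 4.1, 0.92, -1.63], None]
0 40 [None, None, None, None]
0 50 [[0.73, -0.04, 2.05, -0.77, 0.85, 2.97], None, None, None]
1 35 [None, [0.78, 0.84, 2.37, 4.11, 1.0, 1.64], [0.7, 0.74, 2.34, 4.1, 0.92, 1.51], None]
1 40 [None, None, None, None]
1 50 [[0.73, -0.04, 2.05, -0.77, 0.85, -0.17], None, None, None]
0 [array([-0.34650087,  0.52137704,  1.1497392 ,  0.        ,  1.47047641,
        1.35641689]), array([-3.46500865e-01,  6.28784212e-01,  1.30645621e+00, -4.44089210e-16,
        1.20635223e+00,  1.35641689e+00]), array([-3.92875968e-01,  4.63773911e-01,  1.62356342e+00, -4.44089210e-16,
        1.05425533e+00,  1.31004178e+00])]
1 [array([-0.34650087,  0.52137704,  1.1497392 ,  0.        ,  1.47047641,
       -1.78517577]), array([-3.46500865e-01,  6.28784212e-01,  1.30645621e+00, -4.44089210e-16,
        1.20635223e+00, -1.78517577e+00]), array([-3.92875968e-01,  4.63773911e-01,  1.62356342e+00, -4.44089210e-16,
        1.05425533e+00, -1.83155087e+00])]
```

```bash
python3 - <<'E'
from h import *
c=np.array([.569,.180]);yaw=np.radians(-12.88)
P,_,_=frame(c,yaw)
pts=((-.14,.25),(-.10,.04),(-.06,.06),(-.05,.10),(-.0,.15),(.04,.15))
for hd in range(-120,121,15):
  _,ex,ey=frame(c,yaw+np.radians(hd))
  for pt in (20,30,40,50,60,70):
    for flip in (0,1):
      J=[inverse_kinematics(P(x,0,z),ori(ex,ey,np.radians(pt),flip)) for x,z in pts]
      s="".join("-" if j is None else ("w" if j[3]>1.8 or j[3]<-.9 else "o") for j in J)
      if s.count("o")>=3: print(hd,pt,flip,s, np.round(J[2],2) if J[2] is not None else "")
E
```

```text
-120 20 0 oooooo [ 0.47  1.17  0.94 -0.42  2.2  -1.95]
-120 20 1 oooooo [ 0.47  1.17  0.94 -0.42  2.2   1.19]
-120 30 0 oooooo [ 0.45  1.06  1.04 -0.36  2.03 -1.93]
-120 30 1 oooooo [ 0.45  1.06  1.04 -0.36  2.03  1.21]
-120 40 0 oooooo [ 0.44  0.95  1.15 -0.31  1.86 -1.92]
-120 40 1 oooooo [ 0.44  0.95  1.15 -0.31  1.86  1.23]
-120 50 0 oooooo [ 0.41  0.84  1.27 -0.26  1.68 -1.92]
-120 50 1 oooooo [ 0.41  0.84  1.27 -0.26  1.68  1.22]
-120 60 0 oooooo [ 0.38  0.74  1.4  -0.21  1.49 -1.94]
-120 60 1 oooooo [ 0.38  0.74  1.4  -0.21  1.49  1.2 ]
-120 70 0 oooooo [ 0.35  0.64  1.53 -0.16  1.29 -1.98]
-120 70 1 oooooo [ 0.35  0.64  1.53 -0.16  1.29  1.16]
-105 20 0 oooooo [ 0.56  1.13  1.05 -0.56  2.07 -2.06]
-105 20 1 oooooo [ 0.56  1.13  1.05 -0.56  2.07  1.09]
-105 30 0 oooooo [ 0.55  1.02  1.14 -0.49  1.92 -2.04]
-105 30 1 oooooo [ 0.55  1.02  1.14 -0.49  1.92  1.1 ]
-105 40 0 oooooo [ 0.52  0.92  1.23 -0.43  1.76 -2.04]
-105 40 1 oooooo [ 0.52  0.92  1.23 -0.43  1.76  1.1 ]
-105 50 0 oooooo [ 0.49  0.82  1.34 -0.37  1.59 -2.06]
-105 50 1 oooooo [ 0.49  0.82  1.34 -0.37  1.59  1.08]

[... 5492 characters left out ...]
05 70 1 -ooooo [-0.01  0.49  1.87  0.47  0.86  2.77]
120 20 0 oooooo [-0.35  0.96  1.64  0.85  1.57 -1.14]
120 20 1 oooooo [-0.35  0.96  1.64  0.85  1.57  2.  ]
120 30 0 oooooo [-0.31  0.85  1.68  0.8   1.45 -1.08]
120 30 1 oooooo [-0.31  0.85  1.68  0.8   1.45  2.07]
120 40 0 oooooo [-0.26  0.75  1.72  0.74  1.32 -0.99]
120 40 1 oooooo [-0.26  0.75  1.72  0.74  1.32  2.15]
120 50 0 oooooo [-0.19  0.66  1.75  0.66  1.19 -0.88]
120 50 1 oooooo [-0.19  0.66  1.75  0.66  1.19  2.26]
120 60 0 oooooo [-0.1   0.58  1.78  0.55  1.07 -0.74]
120 60 1 oooooo [-0.1   0.58  1.78  0.55  1.07  2.4 ]
120 70 0 oooooo [-0.    0.53  1.79  0.41  0.97 -0.56]
120 70 1 oooooo [-0.    0.53  1.79  0.41  0.97  2.59]
```

```bash
cat >> h.py <<'E'
CL=np.array([.569,.180]);YL=np.radians(-12.88)
PL,_,_=frame(CL,YL)
def ori90(yaw,pitch,s):  # closing line in the vertical plane through the tool axis
    h=np.array([np.cos(yaw),np.sin(yaw),0]);u=np.array([0,0,1.])
    z=np.cos(pitch)*h-np.sin(pitch)*u; y=s*(np.sin(pitch)*h+np.cos(pitch)*u)
    return Ro.from_matrix(np.c_[np.cross(y,z),y,z]).as_quat()
def path():
    phi=np.radians([8,20,35,50,65,80,92,102,110]); r=np.array([100,99,98,97,96,92,88,86,85])/1e3
    return [PL(.046-R*np.cos(f)-.012,-.024,.065+R*np.sin(f)-.0095) for f,R in zip(phi,r)]
E
python3 - <<'E'
from h import *
P,ex,ey=frame([.5552,-.1615],np.radians(-7.57)); q=ori(ex,ey,np.pi/2,0)
print("t",current_clock())
move_gripper(0)
move_ptp(P(.155,0,.25),q)
servo_line(P(.145,0,.122),rate=.15)
c=servo_line(P(.025,0,.122),rate=.06,contact_N=15)
print(c,current_force(),current_clock())
servo_line(P(.03,0,.30),rate=.15)
import cv2; d=capture("scene"); cv2.imwrite("pics/s1.png",d["image"][120:360,180:460].repeat(2,0).repeat(2,1))
print(current_clock())
for hd in(60,65,70,75):
  for pt in(40,45,50):
    for s in(1,-1):
      o=ori90(YL+np.radians(hd),np.radians(pt),s)
      h=Ro.from_quat(o).as_matrix()[:,2]
      S=PL(-.066,-.024,.048)
      J=[inverse_kinematics(x,o) for x in [S-.15*h+[0,0,.1],S-.06*h+PL(-.02,0,0)-PL(0,0,0),S]+path()]
      print(hd,pt,s,"".join("-" if j is None else "o" for j in J), "" if any(j is None for j in J) else (np.round(J[0],2),np.round(J[2],2),np.round(J[-1],2)))
E
```

```text
t 1.0
False [-0.51040303 -0.87515394 -1.05846575] 7.9417
9.325
60 40 1 o----ooooooo 
60 40 -1 o----ooooooo 
60 45 1 o-oooooooooo 
60 45 -1 o-oooooooooo 
60 50 1 o-oooooooooo 
60 50 -1 o-oooooooooo 
65 40 1 o--ooooooooo 
65 40 -1 o-oooooooooo 
65 45 1 o-oooooooooo 
65 45 -1 o-oooooooooo 
65 50 1 oooooooooooo (array([-0.55, -0.02,  2.14,  0.8 ,  1.09, -1.88]), array([-0.26,  0.55,  2.29,  1.58,  0.63, -2.66]), array([-0.25,  0.44,  1.95,  1.05,  0.75, -1.96]))
65 50 -1 oooooooooooo (array([-0.55, -0.02,  2.14,  0.8 ,  1.09,  1.27]), array([-0.26,  0.55,  2.29,  1.58,  0.63,  0.49]), array([-0.25,  0.44,  1.95,  1.05,  0.75,  1.18]))
70 40 1 oooooooooooo (array([-0.76,  0.14,  2.2 ,  0.93,  1.22, -2.29]), array([-0.41,  0.69,  2.3 ,  1.6 ,  0.86, -2.95]), array([-0.36,  0.52,  1.98,  1.25,  0.91, -2.32]))
70 40 -1 oooooooooooo (array([-0.76,  0.14,  2.2 ,  0.93,  1.22,  0.85]), array([-0.41,  0.69,  2.3 ,  1.6 ,  0.86,  0.2 ]), array([-0.36,  0.52,  1.98,  1.25,  0.91,  0.83]))
70 45 1 oooooooooooo (array([-0.67,  0.07,  2.15,  0.86,  1.18, -2.12]), array([-0.35,  0.62,  2.28,  1.54,  0
[... 944 characters left out ...]
5 45 1 oooooooooooo (array([-0.65,  0.12,  2.09,  0.83,  1.24, -2.15]), array([-0.36,  0.62,  2.23,  1.4 ,  0.79, -2.72]), array([-0.33,  0.5 ,  1.9 ,  1.06,  0.93, -2.16]))
75 45 -1 oooooooooooo (array([-0.65,  0.12,  2.09,  0.83,  1.24,  0.99]), array([-0.36,  0.62,  2.23,  1.4 ,  0.79,  0.42]), array([-0.33,  0.5 ,  1.9 ,  1.06,  0.93,  0.98]))
75 50 1 oooooooooooo (array([-0.56,  0.07,  2.04,  0.76,  1.2 , -1.99]), array([-0.3 ,  0.56,  2.2 ,  1.31,  0.71, -2.55]), array([-0.28,  0.47,  1.87,  0.94,  0.89, -2.02]))
75 50 -1 oooooooooooo (array([-0.56,  0.07,  2.04,  0.76,  1.2 ,  1.15]), array([-0.3 ,  0.56,  2.2 ,  1.31,  0.71,  0.59]), array([-0.28,  0.47,  1.87,  0.94,  0.89,  1.13]))
```

View pics/s1.png

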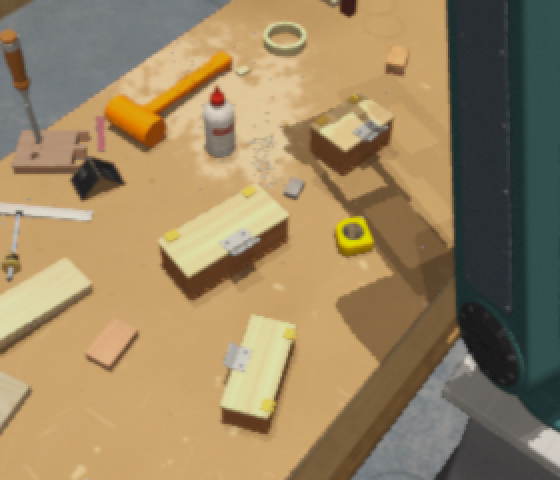

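The picture shows the short lid shut at crop (350,135), with nothing else disturbed. Next is the long lid: the finger goes in under the tab from the clear right-hand side.

```bash
python3 - <<'E'
from h import *
import cv2
o=ori90(YL+np.radians(70),np.radians(50),-1); h=Ro.from_quat(o).as_matrix()[:,2]
S=PL(-.066,-.024,.048); d=PL(-.02,0,0)-PL(0,0,0)
move_ptp(S-.15*h+[0,0,.1],o)
servo_line(S-.06*h+d,rate=.15); print(current_clock(),current_force())
print(servo_line(S,rate=.06,contact_N=8),current_position()-S,current_force())
p=path()
print(servo_line(p[0],rate=.05,contact_N=12),current_force())
print(servo_line(p[1],rate=.05,contact_N=12),current_force(),current_clock())
for n in("scene","top"):
    c=capture(n)["image"]; c=c[140:320,200:420] if n=="scene" else c[130:250,200:330]
    cv2.imwrite(f"pics/l_{n}.png",cv2.resize(c,None,fx=3.3,fy=3.3))
E
```

```text
11.7667 [ 1.01257543  1.23014442 -0.32213788]
False [-1.16079768e-04 -7.70675754e-05  1.78067133e-04] [-0.28857068  0.22263152  0.25317534]
False [-0.08762012 -1.33753854 -1.34989977]
False [-2.34138574 -0.33955474 -0.68610214] 14.1833
```

View pics/l_scene.png

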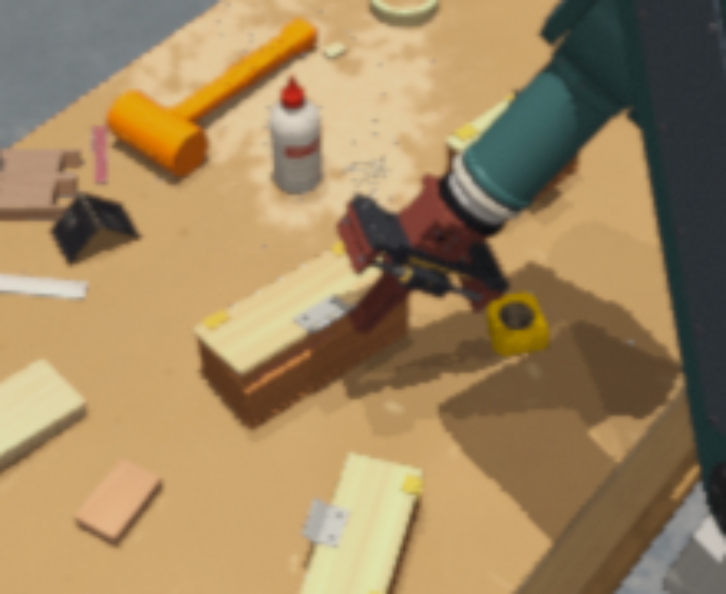

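The lid is lifting: the gap shows at crop (280,370), with the finger under the right-hand side of the tab. I carry on along the arc.

```bash
python3 - <<'E'
from h import *
import cv2
for i,x in enumerate(path()[2:]):
    c=servo_line(x,rate=.06,contact_N=12); print(i,c,np.round(current_force(),1))
    if c: break
print(current_clock())
c=capture("scene")["image"][140:320,200:420]
cv2.imwrite("pics/l2.png",cv2.resize(c,None,fx=3.3,fy=3.3))
E
```

```text
0 False [-2.2  0.5  0.7]
1 False [-2.9  1.   2.1]
2 True [-5.4 -3.   6. ]
15.7667
```

View pics/l2.png

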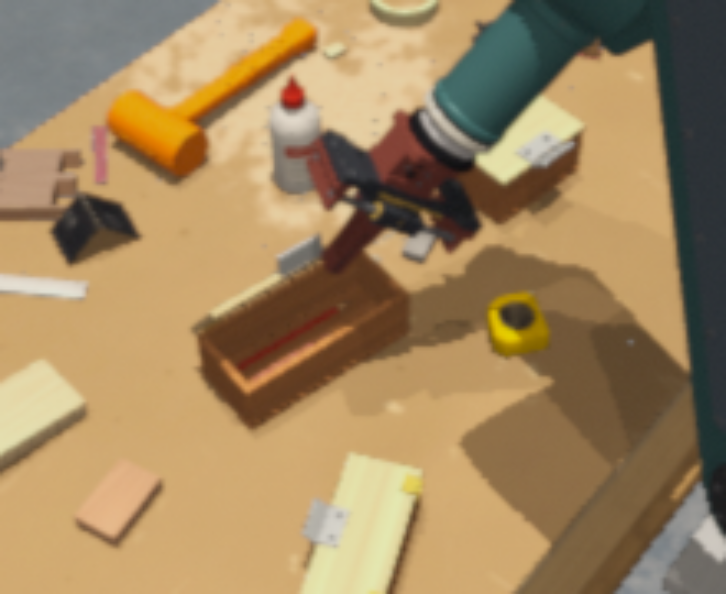

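```bash
python3 - <<'E'
from h import *
import cv2
print(current_position(),current_force(), path()[4])
for n in("top","scene"):
    d=capture(n); z=d["range_z"];h,w=z.shape;v,u=np.mgrid[:h,:w]
    P=np.stack([u*z,v*z,z]).reshape(3,-1);W=(d["R"].T@(np.linalg.inv(d["intrinsics"])@P-d["t"][:,None])).T
    c,s=np.cos(YL),np.sin(YL);D=W[:,:2]-CL;L=np.c_[D[:,0]*c+D[:,1]*s,-D[:,0]*s+D[:,1]*c,W[:,2]]
    m=(L[:,1]>.03)&(L[:,1]<.095)&(L[:,0]>-.03)&(L[:,0]<.12)&(L[:,2]>.08)&(L[:,2]<.2)
    q=L[m]; print(n,len(q))
    for a in np.arange(.08,.17,.015):
        k=q[(q[:,2]>=a)&(q[:,2]<a+.015)]
        if len(k): print(round(a,3),len(k),np.round(np.percentile(k[:,0],[5,50,95]),3))
    if n=="top": cv2.imwrite("pics/l3.png",cv2.resize(d["image"][130:250,200:400],None,fx=4,fy=4))
E
```

```text
[0.54635674 0.16118455 0.13731044] [-4.93256738 -2.532557    4.81590838] [0.55724415 0.15806868 0.14250555]
top 323
0.08 66 [0.035 0.04  0.045]
0.095 58 [0.024 0.028 0.033]
0.11 57 [0.014 0.018 0.023]
0.125 76 [-0.006  0.008  0.013]
0.14 66 [-0.005 -0.002  0.002]
scene 61
0.08 4 [0.026 0.032 0.042]
0.11 2 [0.01  0.011 0.012]
0.125 4 [-0.006 -0.005 -0.004]
0.14 51 [-0.01  -0.006 -0.001]
```

View pics/l3.png

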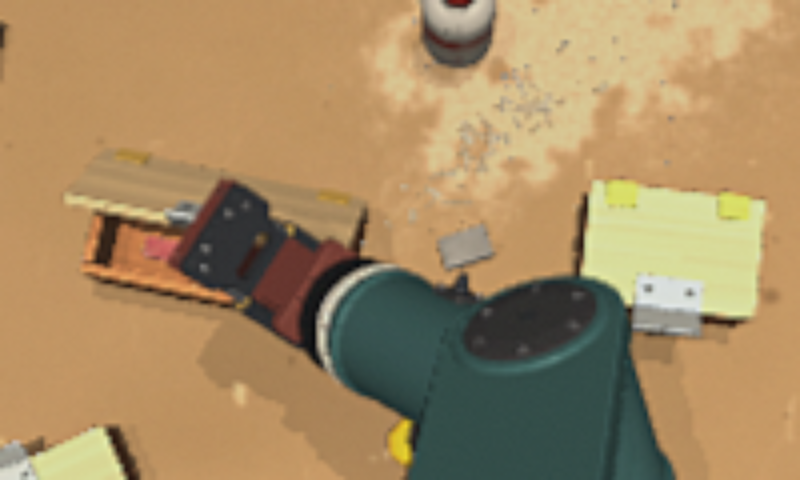

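The lid stands at about 55°. The finger is wedged in the knee, and the force runs along the lid, pressing on its end face. I'll back off radially and continue on a wider arc.

```bash
cat > lid.py <<'E'
from h import *
def lid(n="top",yr=(.03,.095)):
    d=capture(n); z=d["range_z"];h,w=z.shape;v,u=np.mgrid[:h,:w]
    P=np.stack([u*z,v*z,z]).reshape(3,-1);W=(d["R"].T@(np.linalg.inv(d["intrinsics"])@P-d["t"][:,None])).T
    c,s=np.cos(YL),np.sin(YL);D=W[:,:2]-CL;L=np.c_[D[:,0]*c+D[:,1]*s,-D[:,0]*s+D[:,1]*c,W[:,2]]
    m=(L[:,1]>yr[0])&(L[:,1]<yr[1])&(L[:,0]>-.03)&(L[:,0]<.12)&(L[:,2]>.08)&(L[:,2]<.2)
    q=L[m]; t=q[q[:,2]>np.percentile(q[:,2],85)] if len(q)>5 else q
    return d["image"],len(q),np.round(t.mean(0)-[.046,0,.065],3) if len(q)>5 else None
E
python3 - <<'E'
from lid import *
import cv2
for x,z in((-.062,.083),(-.044,.094),(-.027,.1),(-.010,.1035),(.008,.104),(.024,.100)):
    c=servo_line(PL(.046+x,-.024,.065+z),rate=.06,contact_N=18)
    im,n,e=lid(); print(x,z,c,np.round(current_force(),1),"edge rel hinge",n,e)
    if c: break
print(current_clock())
c=capture("scene")["image"][140:320,200:420]
cv2.imwrite("pics/l4.png",cv2.resize(c,None,fx=3.3,fy=3.3))
E
```

```text
-0.062 0.083 False [-0.2 -0.2 -0.1] edge rel hinge 315 [-0.047  0.061  0.08 ]
-0.044 0.094 False [-1.6 -0.4  0.8] edge rel hinge 210 [-0.032  0.06   0.088]
-0.027 0.1 False [-0.6  0.5 -0.3] edge rel hinge 109 [-0.019  0.065  0.092]
-0.01 0.1035 False [ 0.4 -0.  -0.5] edge rel hinge 109 [-0.004  0.055  0.094]
0.008 0.104 False [-0.7 -1.  -0.2] edge rel hinge 226 [0.013 0.06  0.092]
0.024 0.1 False [-1.  -0.6 -0.1] edge rel hinge 355 [0.035 0.064 0.084]
18.8333
```

View pics/l4.png

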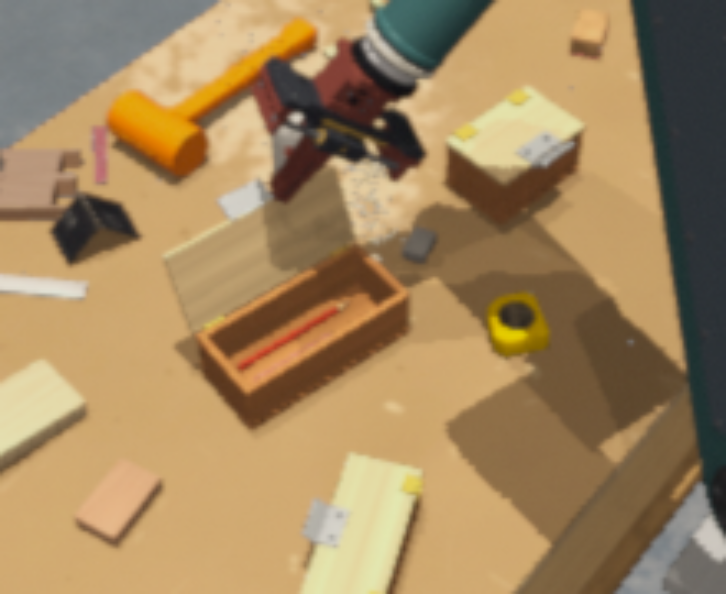

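The picture shows the long lid leaning back on its stop, with its tab at crop (245,200), and the bottle and block untouched. I'll retreat, verify and hand in.

```bash
python3 - <<'E'
from lid import *
import cv2
p=np.array(current_position()); o=PL(0,0,0)
servo_line(p+PL(-.04,-.01,.03)-o,rate=.1)
servo_line(p+PL(-.09,-.06,.14)-o,rate=.15)
sleep(1.0)
im,n,e=lid(); print(e,n,current_force(),current_clock())
d=capture("top"); a=np.load("top0.npz")["image"]
cv2.imwrite("pics/f.png",np.vstack([a[110:300,130:480],d["image"][110:300,130:480]]).repeat(1,0))
for q in("steel_block","glue_bottle","tape_measure","cork_block","block_flat"): print(q,[np.round(r["xy"]) for r in spot_in("top",q)[:2]])
E
```

```text
[0.035 0.062 0.085] 355 [-0.16298674  0.21812804 -0.52799595] 21.6167
steel_block []
glue_bottle [array([316., 139.])]
tape_measure [array([308., 239.])]
cork_block [array([179., 189.]), array([444., 174.])]
block_flat [array([178., 188.])]
```

View pics/f.png

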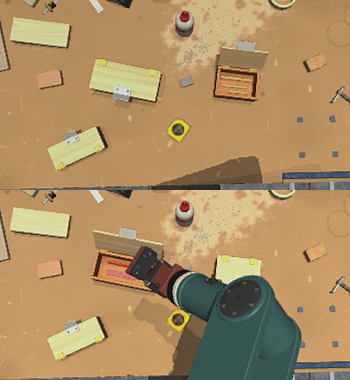

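The before and after views show the long lid open, the short lid shut and the visible bystanders where they were. The gripper hides the steel block here, but it was in place in the previous view.

```bash
python3 -c "
from bench import *
print(close_job())"
```

```text
the job is handed in; nothing more can be done
None
```

The short box's lid is shut, the long box's lid rests fully open on its stop, and the job was handed in at about 22 s with the robot clear of everything and nothing else on the bench seen to have moved.

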